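# Lock a circuit board into its sloping holder and seat its power module

## Robot

A 6-joint arm with a two-finger parallel gripper is mounted at the origin on the work surface. World frame = base frame: x ahead of the robot, y to its left, z up, the work surface at z = 0. Lengths are in mm, angles in rad, forces in N, time in s.
With the tool pointing down it reaches from about 350 to 975 mm from the base axis. Payload 7.1 kg.
Tool frame: the origin (TCP) lies at the very end of the fingers, on their centre line; the grasp point (between the pads) lies 19 mm behind it; z points along the fingers, y is the line along which they close (so a half turn about z gives the same grasp; the last joint's range is limited). The gripper opens to 88 mm and grips with 3 to 60 N. Pads are 20 mm wide; open, the fingers measure 115 mm over their backs; the gripper's body (75 mm by 178 mm) begins 61 mm behind the grasp point.
Start: joints at [1.143, 0.423, 1.63, -0, 1.089, -0.019], TCP at [248.41, 573.495, 222.675] pointing down, gripper open.
Joint ranges: [-3, 3], [-0.9, 2.11], [0.09, 2.58], [-1.31, 4.45], [0.11, 2.69], [-2.54, 2.54]. Speed limits (rad/s): [2.39, 2.39, 3.01, 3.14, 3.14, 3.14].

## Interface

Orientations are given as a rotation vector (axis times angle).
In Python, from workcell import sensors, imaging, close_job gives the robot as it stands. The module is installed in compiled form; this text tells all that it offers.
- The arm moves only by the tool servo_tool, never from a script. Its argument "steps" is a list of rows, each a list of 3 entries, a list of its own where there are three numbers: the shift along the world's x, y, z in m, then the turn, a rotation vector about the world's x, y, z in degrees, then the opening, from -1 (shut) to 1 (fully open). A call has exactly 8 rows; each row shifts and turns the commanded pose from where the row before left it; what a row does not reach is not made up. A row lasts 1/12 s, in which the tool goes at most 41.7 mm and 7.16 degrees, less where a joint would pass 70% of its speed; a pose out of reach is approached as far as the arm can. A call is refused whole if a number of a shift passes 0.0417 or a number of a turn 7.16, either way. A call with a gripper value outside its range is refused whole. The fingers move at their own pace and stop on an object; the grip force is fixed at half the most. Time passes only in rows, so rows that do not move let the fingers close, or fill a call up. It gives the time, the measured TCP pose, the force, the opening and the grip force at its end, in the units of the state.
- sensors.get_obs(): the state, without advancing time (a new reading comes with each control period).
- imaging.get_image(name): name is "scene" or "top" or "wrist"; returns a dict with "color" (480x640x3 uint8, blue, green, red), "range_z" (480x640 float32, mm along the optical axis (not along the pixel's ray), 0 where there is no reading), "vertical_fov" (degrees; the focal length in pixels is half the picture's height over the tangent of half this angle, whatever the lens; pixels are square), "cx", "cy" (the principal point, pixels), "rvec" (rotation vector, rad) and "tvec" (3), from world to camera coordinates, as OpenCV has them; the wrist camera has in their place "tool_from_camera" (4x4, takes a point from camera to tool coordinates, whose origin is the TCP and whose axes are the flange's). Camera axes: x right, y down, z forward; pixel columns grow to the right and rows downward; lengths in mm; the calibration is good to about 2 mm. The wrist camera is an equidistant fisheye: a pixel r from the principal point sees the ray r / f radians off the axis. A picture is of the moment at which its call begins: read the wrist's pose just before it.
- close_job(): hands the job in; it is judged then, once.
The state is a dict: "t": time; "qpos": joint angles; "qvel": joint speeds; "joint_torque": joint torques, N m; "ee_pos": TCP position; "orientation": TCP orientation; "ft_force": force on the tool from outside, world axes, zero at the start; "moment": the same for the moment, N m; "width": finger opening in mm; "grasp_force": force on a finger pad.
Only numpy, scipy, OpenCV 4.12 (cv2) and the standard library are available. Lean on these libraries where they do the work, as an engineer would, in place of code of your own. Each camera call takes 0.05 s, during which the arm holds its last target. There are 200 camera calls.

## Task

The circuit board lies in the lower jaw of the sloping board holder. Pull the T-handled spring plunger of the upper jaw back, slide the jaw down over the board's upper edge and release the plunger so that it drops fully into its lock hole there; only then, with the board held, press the power module that stands proud on the board down until it is fully seated in its sockets. Leave the parts bin, the solder spool and the screwdriver where they are.

Things in the scene. Friction and masses are not known exactly. Their poses are not given: they have to be found in the camera images.
- holder: Board holder: base plate 200 x 250 mm and a square aluminium tube (30 x 30 x 320 mm) sloping up at 42 degrees, with 11 mm lock holes 22 mm apart in its top face. Origin: centre of the base's underside. x level, across the tube; y level, towards its higher end; z up. In these axes uphill is (0, 0.743, 0.669), the slope's outward normal (0, -0.669, 0.743). A fixed jaw holds the board's lower edge.
- jaw (a joint): Place (m) of the sliding upper jaw: 0 where its plunger is over the lock hole at which it holds the board, growing uphill to 0.112; other holes at 0.022, 0.044, 0.066, 0.088, 0.110. At about -0.0015 its groove's bottom meets the board's edge. It slides with 5 N of friction and stays where left. It starts at 0.030 to 0.100, the pin standing on the tube or dropped in a wrong hole.
- plunger (a joint): Height (m) of the spring plunger along its axis: 0 pin fully dropped in a hole (jaw locked), 0.010 pin standing on the tube's face, above 0.010 clear of the tube, 0.016 end of travel. The spring pushes it in with 4 N at 0 and 10 N at 0.016. The pin is 8 mm thick with a round nose.
- t_bar (a point): Centre of the plunger's black T-handle, a bar 80 mm long (x), 14 mm thick (y), 18 mm high (z). x level, across the tube; y uphill; z outwards along the plunger's axis, the way to pull (42 degrees from vertical). With the pin fully down it is 84 mm off the tube's face, 64 mm above the jaw's block and 30 mm above the top of the 18 mm thick sleeve; its neck is 13 mm thick.
- jaw_groove (a point): Middle of the bottom of the groove of the sliding jaw (grey, 170 mm wide, groove 11.5 mm deep and 7 mm high, open downhill). Axes as t_bar.
- board_edge (a point): Middle of the board's upper edge, half-way through its thickness. The green board, 160 x 100 x 3 mm, is loose, its lower edge in the lower jaw and its underside on a cross bar. Axes as t_bar.
- module (a joint): How far (m) the power module stands proud of its seat along the board's normal: 0 fully seated in its sockets, 0.009 end of travel. It starts 5 to 8 mm proud; pushing it takes about 9 N and it stays where it is left.
- module_top (a point): Centre of the top face of the plug-in power module, a flat black block with an aluminium top, 80 mm (across the slope) x 58 mm x 16 mm, on the board; its top lies 27 mm off the board's underside when seated. It moves with the module. Axes as t_bar: z outwards, 42 degrees from vertical. With the jaw locked the T-handle overhangs it and leaves no room for a gripper held upright.
- parts_bin: Black open-fronted parts bin with white connectors, 100 x 160 x 75 mm. Origin: centre of its underside.
- spool: Solder spool standing on end, 64 mm in diameter, 50 mm high. Origin: centre of its underside.
- driver: Screwdriver lying on the bench.

How it is judged (in metres and radians):
On the way, in this order (a step that is already met when the one before it is completed fails the run):
1. the plunger is pulled clear of the tube (value of joint plunger above 0.0115 m), for 0.1 s.
2. the jaw is over the board's edge with the plunger dropped fully in its hole, the module not yet pressed home (value of joint plunger below 0.002 m and value of joint jaw between -0.004 and 0.004 m and value of joint module above 0.003 m), for 0.2 s.
3. the module is pressed fully home (value of joint module below 0.0012 m), for 0.2 s.
At the end, for the whole second after the job is handed in: The plunger is dropped in the lock hole (within 2 mm of its full depth) at which the upper jaw holds the board (jaw within 4 mm of that hole), the board's upper edge is in the jaw's groove (within 6 mm of its bottom), and the module is within 1.2 mm of fully seated (value of joint plunger below 0.002 m and value of joint jaw between -0.004 and 0.004 m and y of board_edge in the frame of jaw_groove between -0.006 and 0.002 m and z of board_edge in the frame of jaw_groove between -0.004 and 0.004 m and value of joint module below 0.0012 m and velocity of joint jaw below 0.01 m/s); the robot touches nothing.
It fails at once if the parts bin, the spool or the screwdriver is disturbed (distance of any of parts_bin, spool, driver from where it was at the start of the episode above 0.02 m).
It also fails if it takes over 48 s, if anything falls off the work surface, if the arm or the gripper's body presses on something with over 40 N, if the wrist force passes 120 N, or if a joint passes its speed limit or range.

## Working session

There is one attempt and no reset: what is moved stays moved. The work goes in short steps, Python scripts to look and compute and a tool call to move; the robot and the scene stay as the last step left them, time stands still between calls to the robot, and variables do not carry over. Pictures are saved under pics/ and viewed, at most 10 in all, crops included, and the job is handed in when it is done.

Besides the shell and the picture viewer there is one more tool, called as name([rows], argument=value, ...), one row to a line, values as JSON. servo_tool: Moves the arm, as the interface text tells. Its arguments: {"type":"object","properties":{"steps":{"type":"array"}},"required":["steps"]}

```bash
mkdir -p pics
cat > h.py <<'E'
import numpy as np, cv2, pickle
from scipy.spatial.transform import Rotation as R
from workcell import sensors, imaging
def grab(n):
    o=sensors.get_obs(); d=imaging.get_image(n); d['obs']=o
    pickle.dump(d,open(f'{n}.pkl','wb')); return d
def world(d):
    c=d['range_z']; f=240/np.tan(np.radians(d['vertical_fov'])/2)
    v,u=np.mgrid[:480,:640]; P=np.dstack([(u-d['cx'])/f*c,(v-d['cy'])/f*c,c])
    Rm=R.from_rotvec(np.ravel(d['rvec'])).as_matrix()
    return (P-np.ravel(d['tvec']))@Rm
E
python3 - <<'E'
from h import *
for n in('scene','top'):
    d=grab(n); cv2.imwrite(f'pics/{n}0.png',d['color'])
o=d['obs'];print(o['t'],o['ee_pos'],o['orientation'],o['width'],o['ft_force'])
E
```

```text
0.05 [248.18829832 573.00327517 221.91247348] [-6.37616428e-01 -3.07586220e+00  2.28587993e-03] 87.38497423971856 [-0.08497681 -0.48536379 -0.06982375]
```

View pics/scene0.png

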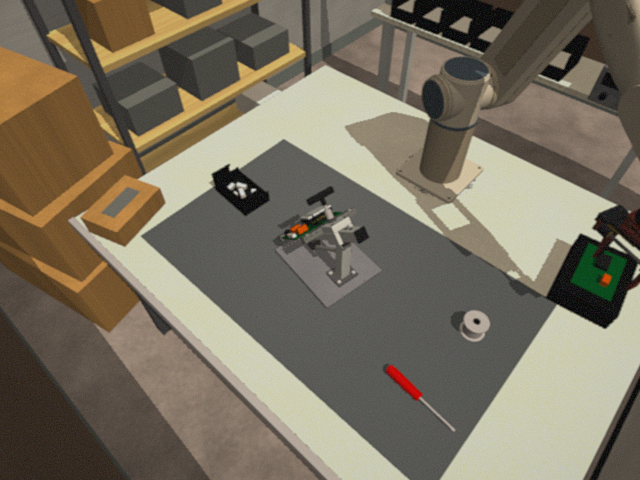

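View pics/top0.png

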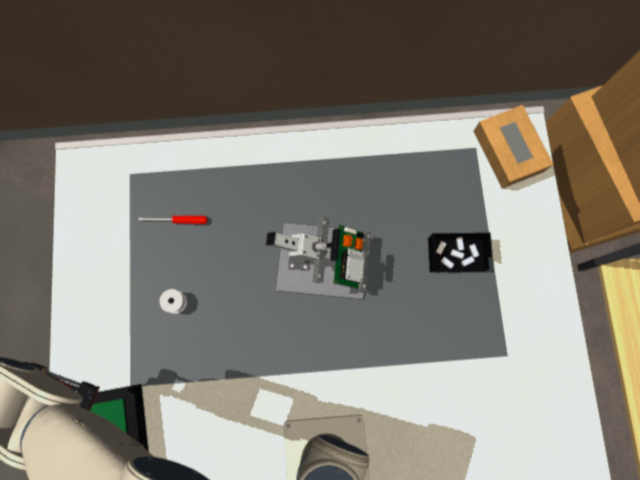

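The scene view shows the holder near mid-bench. In the top view the holder is at (320,260), uphill to the left; the T-bar is near (333,245), the module near (355,265), the spool at (173,301), the driver at (175,219) and the bin at (460,252).

Run:
```python
from h import *
d=pickle.load(open('top.pkl','rb'))
u0,u1,v0,v1=258,390,205,310
cv2.imwrite('pics/topc.png',cv2.resize(d['color'][v0:v1,u0:u1],None,fx=5.5,fy=5.5,interpolation=cv2.INTER_CUBIC))
W=world(d)
np.set_printoptions(precision=0,suppress=True,linewidth=200)
for p in[(281,295),(364,298),(285,224),(330,470)]:print(p,W[p[1],p[0]])
print('x of row 258, y; z grid')
print('cols',list(range(262,386,4)));
for v in range(212,304,4):print(v,W[v,262:386:4,2].round().astype(int))
print(W[250,262:386:4,1].round(),W[212:304:4,320,0].round())
```

```text
(281, 295) [451.  92.   7.]
(364, 298) [ 424. -143.    3.]
(285, 224) [654.  66.  22.]
(330, 470) [ 52.  -7. 388.]
x of row 258, y; z grid
cols [262, 266, 270, 274, 278, 282, 286, 290, 294, 298, 302, 306, 310, 314, 318, 322, 326, 330, 334, 338, 342, 346, 350, 354, 358, 362, 366, 370, 374, 378, 382]
212 [   9    7    2    9    4    0    4   11   -6    4    3    3    8    3    2    6    2    1    6   -1    5    2    1    2    1   12   10    8 1534    7    3]
216 [ 5  6 -1  2  2  8  5  3  0 10  3  7  5  8  2 -1  2 -1  3  7  3  5  2  7  2 -3  0 -5  2  5  7]
220 [  1   1   6   4   4   3   3   2   2   4   0  -1   3   8   5 181 179  10   6   3   8   6   1   6   3   1   4   7   7   4  -1]
224 [  4   0   3   9   6  -1  10  14  14  14   1  -3   5  -2 178 184 179   4   2   0   1   8   3  -2   9   0  -3   6   3   1   7]
228 [ 10   4   5   4   1  12  18  11  14  13  13  12  15  13 178 177 176  19  22 129 128 125 105   2   2  -1   2   5   7   5   4]
232 [  3   7  -1 265  12   1  12  17  19  12  20  13  20  20 175 185 174  18 262 259 126 114 111 102  86  76  70  58   4   3   8]
236 [  6   5 250 268
[... 1701 characters left out ...]
288 [ 6  3  0  1 14 24 16 13 10 23 16 11 15 20 18 13 19 17 12 16 15 12 17 76 69 71  6  6  2  3  3]
292 [11  5  2 -2  3  5  8 12  5 17 14 10 14 18 16 19 11 13 14  8 16 13 17 15 15 14  4  9  6  0  6]
296 [ 4  3  1  1  5  3  4  4  2  0  1 11  6  9 10  3  4  5 11 14 11 18 20 13 21 17  5  3  5  3  5]
300 [ 8 -1  2  3  8 -1  3  2  7 -2  4  6  6  2  4  4  9  8 -4 -2  2  3  1  0  7 -2  4  6 -1  5  1]
[ 139.  127.  116.  104.   93.   80.   69.   50.   39.   29.   19.    9.   -1.  -11.  -21.  -31.  -42.   -6.  -59.  -69.  -86.  -96. -106. -121. -133. -144. -156. -173. -185. -197. -209.] [687. 674. 618. 608. 597. 587. 574. 561. 545. 535. 532. 523. 513. 503. 492. 482. 471. 462. 472. 461. 449. 440. 428.]
```

View pics/topc.png

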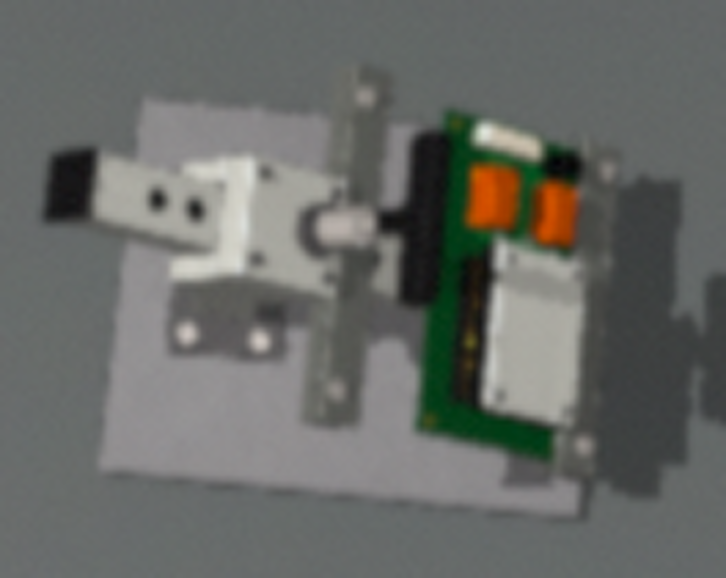

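```bash
cat >> h.py <<'E'
def ray(d,u,v,z):
    f=240/np.tan(np.radians(d['vertical_fov'])/2)
    Rm=R.from_rotvec(np.ravel(d['rvec'])).as_matrix(); c=-Rm.T@np.ravel(d['tvec'])
    r=Rm.T@np.array([(u-d['cx'])/f,(v-d['cy'])/f,1]); return c+r*(z-c[2])/r[2]
E
python3 - <<'E'
from h import *
np.set_printoptions(precision=1,suppress=True,linewidth=200)
d=pickle.load(open('top.pkl','rb')); W=world(d)
c=lambda x,y:(258+x/5.5,205+y/5.5)
A,B,C=[ray(d,*c(*p),14) for p in[(100,468),(585,517),(145,98)]]
print(A,B,C); e=A-B; f=C-A
print(np.linalg.norm(e),np.linalg.norm(f),np.degrees(np.arctan2(e[1],e[0])),np.degrees(np.arctan2(f[1],f[0])))
print('tbar ends',ray(d,*c(430,130),262),ray(d,*c(417,305),262))
print('jawbar ends',ray(d,*c(367,70),180),ray(d,*c(330,425),180))
print('plate holes',[ray(d,*c(*p),z) for p,z in[((157,199),240),((195,209),232)]])
def reg(m,x0,y0,x1,y1):
    (a,b),(e,f)=c(x0,y0),c(x1,y1); P=W[int(b):int(f)+1,int(a):int(e)+1].reshape(-1,3); return P[(P[:,2]>m[0])&(P[:,2]<m[1])]
t=reg((248,285),405,130,450,300);print('tbar',len(t),t.mean(0),t.min(0),t.max(0))
q=reg((100,150),515,270,565,395);print('mod',len(q),q.mean(0));
print('mod corners',[ray(d,*c(*p),z) for p,z in[((495,240),140),((480,402),140),((575,425),108),((590,255),108)]])
E
```

```text
[465.  104.6  14. ] [ 419.8 -142.7   14. ] [659.5  68.4  14. ]
251.37951923018053 197.90379996486203 79.64669533483554 -10.518119408304758
tbar ends [572.7 -68.8 262. ] [494.8 -56.3 262. ]
jawbar ends [623.1 -45.6 180. ] [456.  -14.7 180. ]
plate holes [array([555.9,  55. , 240. ]), array([551.6,  38.6, 232. ])]
tbar 235 [535.8 -62.2 260.7] [497.5 -75.7 249.3] [574.3 -49.9 270.9]
mod 229 [ 501.3 -118.1  125.2]
mod corners [array([ 544.1, -101.3,  140. ]), array([466.4, -87. , 140. ]), array([ 455.8, -133.8,  108. ]), array([ 538.9, -149.4,  108. ])]
```

The crop shows the T-bar's ends at crop pixels (430,130) and (417,305), the pale plate of the module at (480–590, 240–425), and two lock holes at (157,199) and (195,209). The holder's yaw is about -10.3°, and the T-bar's centre is about (536,-62,255). I'll move above it with the tool tilted 42° along the plunger's axis.

servo_tool([
  [[0.012, -0.0295, 0.02], [0, 0, 6.6], 1],
  [[0.012, -0.0295, 0.02], [0, 0, 6.5], 1],
  [[0.012, -0.0295, 0.02], [0, 0, 0], 1],
  [[0.012, -0.0295, 0.02], [0, 0, 0], 1],
  [[0.012, -0.0295, 0.02], [0, 0, 0], 1],
  [[0.012, -0.0295, 0.02], [0, 0, 0], 1],
  [[0.012, -0.0295, 0.02], [0, 0, 0], 1],
  [[0.012, -0.0295, 0.02], [0, 0, 0], 1],
])

```text
t: 0.77
ee_pos: [344.4, 335.8, 383.4]
orientation: [-0.282, -3.129, 0.001]
ft_force: [0.7, -0.8, -0.6]
width: 88.3
grasp_force: 0.0
```

servo_tool([
  [[0.012, -0.0295, 0], [0, 0, 0], 1],
  [[0.012, -0.0295, 0], [0, 0, 0], 1],
  [[0.012, -0.0295, 0], [0, 0, 0], 1],
  [[0.012, -0.0295, 0], [0, 0, 0], 1],
  [[0.012, -0.0295, 0], [4.13, -0.75, 0], 1],
  [[0.012, -0.0295, 0], [4.13, -0.75, 0], 1],
  [[0.012, -0.0295, 0], [4.13, -0.75, 0], 1],
  [[0.012, -0.0295, 0], [4.13, -0.75, 0], 1],
])

```text
t: 1.43
ee_pos: [440.6, 100.2, 383.2]
orientation: [0.276, 3.066, 0.458]
ft_force: [-0.0, 0.6, 0.3]
width: 87.6
grasp_force: 0.0
```

servo_tool([
  [[0.012, -0.0295, 0], [4.13, -0.75, 0], 1],
  [[0.012, -0.0295, 0], [4.13, -0.75, 0], 1],
  [[0.012, -0.0295, 0], [4.13, -0.75, 0], 1],
  [[0.012, -0.0295, 0], [4.13, -0.75, 0], 1],
  [[0.012, -0.0295, 0], [4.13, -0.75, 0], 1],
  [[0.012, -0.0295, 0], [4.13, -0.75, 0], 1],
  [[0.012, -0.0295, 0], [0, 0, 0], 1],
  [[0.012, -0.0295, 0], [0, 0, 0], 1],
])

```text
t: 2.1
ee_pos: [536.2, -136.9, 381.3]
orientation: [0.263, 2.863, 1.101]
ft_force: [0.8, -0.4, -0.3]
width: 87.7
grasp_force: 0.0
```

Run:
```python
from h import *
np.set_printoptions(precision=3,suppress=True,linewidth=200)
d=grab('wrist'); cv2.imwrite('pics/w1.png',d['color']); o=d['obs']
print(o['t'],o['ee_pos'],o['qpos']);print(R.from_rotvec(o['orientation']).as_matrix());print(d['tool_from_camera'],d['vertical_fov'],d['cx'],d['cy'],o['ft_force'])
```

```text
2.1 [ 536.211 -136.909  381.264] [-0.619  0.315  1.601  0.651  1.589 -2.118]
[[-0.983  0.136  0.119]
 [ 0.181  0.73   0.659]
 [ 0.003  0.67  -0.742]]
[[   0.      -0.956   -0.295   80.986]
 [   1.       0.001   -0.       0.327]
 [   0.      -0.295    0.956 -161.741]
 [   0.       0.       0.       1.   ]] 65.70646984690485 328.7243967560693 239.80948396270685 [ 0.782 -0.392 -0.339]
```

View pics/w1.png

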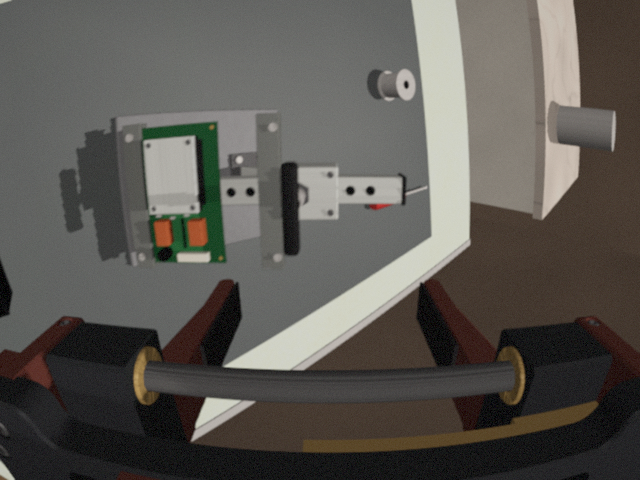

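The wrist view looks along the slope normal. The T-bar spans x 283–298 and y 163–254, the holes are at (231,192), (250,192), (350,190) and (370,190), and the module top lies within (144–200, 135–214).

```bash
cat >> h.py <<'E'
def wworld(d):
    f=240/np.tan(np.radians(d['vertical_fov'])/2)
    v,u=np.mgrid[:480,:640]; x=u-d['cx'];y=v-d['cy'];r=np.hypot(x,y)+1e-9
    t=np.tan(r/f)/r; c=d['range_z']; P=np.dstack([x*t*c,y*t*c,c])
    T=d['tool_from_camera']; P=P@T[:3,:3].T+T[:3,3]
    o=d['obs']; return P@R.from_rotvec(o['orientation']).as_matrix().T+o['ee_pos']
E
python3 - <<'E'
from h import *
np.set_printoptions(precision=1,suppress=True,linewidth=200)
d=pickle.load(open('wrist.pkl','rb')); W=wworld(d)
o=d['obs'];M=R.from_rotvec(o['orientation']).as_matrix(); S=np.array([-M[:,0],M[:,1],-M[:,2]]) # X,U,N rows
def box(n,u0,u1,v0,v1,nr=None):
    P=W[v0:v1,u0:u1].reshape(-1,3);P=P[np.isfinite(P).all(1)]; Q=P@S.T
    m=abs(Q[:,2]-np.median(Q[:,2]))<8; P=P[m];Q=Q[m]
    print(n,len(P),'world',np.median(P,0),'slope',np.median(Q,0),Q[:,2].std())
box('tbar',286,296,168,250)
box('tbar end1',286,296,165,175);box('tbar end2',286,296,242,252)
for k,(u,v) in enumerate([(231,192),(250,192),(350,190),(370,190)]): box('hole%d'%k,u-8,u+9,v-8,v+9)
box('module',147,196,139,210)
box('boardtop',209,217,140,250)
box('jawblock',304,330,172,210)
box('jawbar',264,280,140,250)
for p in[(283,200),(299,200),(290,162),(290,254)]:print(p,S@W[p[1],p[0]])
print('tcp',S@o['ee_pos'],S)
E
```

```text
tbar 817 world [532.4 -67.  259.2] slope [535.3 197.4 173.2] 0.7241137936532417
tbar end1 100 world [500.9 -60.6 259.9] slope [502.8 198.2 173.1] 0.8140202780186301
tbar end2 100 world [564.8 -73.7 258.9] slope [568.  196.5 173.3] 0.7095446021798114
hole0 289 world [536.7 -57.  131.9] slope [537.8 120.1  71.2] 0.8623114467843702
hole1 287 world [540.2 -41.1 146.4] slope [538.2 141.9  71.1] 0.82486723246118
hole2 288 world [553.5  39.8 220.4] slope [536.7 252.   71. ] 0.7864671057429614
hole3 289 world [556.6  55.8 234.7] slope [536.6 273.9  71. ] 0.83236680055921
module 3406 world [ 497.2 -116.6  123.8] slope [509.8  65.9 109.5] 0.7939117682851252
boardtop 875 world [533.9 -76.8 125.3] slope [538.9 100.5  80. ] 0.7681892130002379
jawblock 902 world [543.    1.9 211.5] slope [532.6 217.6  91. ] 1.1608980602449948
jawbar 1751 world [541.9 -32.6 176.6] slope [538.6 168.4  88. ] 0.7682829004483008
(283, 200) [528.2 191.2 171.4]
(299, 200) [528.7 204.3 169.6]
(290, 162) [497.  197.5 170.1]
(290, 254) [575.1 195.7 172. ]
tcp [551.  228.6 309.4] [[ 1.  -0.2 -0. ]
 [ 0.1  0.7  0.7]
 [-0.1 -0.7  0.7]]
```

T-bar found at slope coordinates U=197.4, about 93 mm off the tube face, so the pin stands on the tube. The lock hole is at U≈142, which makes jaw≈0.0555. Descend along the axis to straddle the bar.

servo_tool([
  [[-0.0013, 0.0066, -0.0146], [0, 0, 0], 1],
  [[-0.0013, 0.0066, -0.0146], [0, 0, 0], 1],
  [[-0.0013, 0.0066, -0.0146], [0, 0, 0], 1],
  [[-0.0013, 0.0066, -0.0146], [0, 0, 0], 1],
  [[-0.0013, 0.0066, -0.0146], [0, 0, 0], 1],
  [[-0.0013, 0.0066, -0.0146], [0, 0, 0], 1],
  [[0, 0, 0], [0, 0, 0], 1],
  [[0, 0, 0], [0, 0, 0], 1],
])

```text
t: 2.82
ee_pos: [528.2, -94.4, 294.7]
orientation: [0.259, 2.864, 1.1]
ft_force: [0.1, -0.6, -0.1]
width: 87.7
grasp_force: 0.0
```

servo_tool([
  [[0.0014, 0.008, -0.009], [0, 0, 0], 1],
  [[0.0014, 0.008, -0.009], [0, 0, 0], 1],
  [[0.0015, 0.008, -0.009], [0, 0, 0], 1],
  [[0.0014, 0.008, -0.009], [0, 0, 0], 1],
  [[0.0015, 0.008, -0.009], [0, 0, 0], 1],
  [[0.0014, 0.008, -0.009], [0, 0, 0], 1],
  [[0, 0, 0], [0, 0, 0], 1],
  [[0, 0, 0], [0, 0, 0], 1],
])

```text
t: 3.48
ee_pos: [536.9, -46.1, 240.5]
orientation: [0.258, 2.864, 1.1]
ft_force: [0.2, 0.6, 0.1]
width: 87.7
grasp_force: 0.0
```

```bash
cat >> h.py <<'E'
S=np.array([[.983,-.181,-.003],[.136,.73,.67],[-.119,-.659,.742]])
def st():
    o=sensors.get_obs(); np.set_printoptions(precision=2,suppress=True)
    print(o['t'],'slope',S@o['ee_pos'],'F',S@o['ft_force'],o['width'],o['grasp_force'],'q',o['qpos'])
E
python3 -c "
from h import *
st();d=grab('wrist');cv2.imwrite('pics/w2.png',d['color'])"
```

```text
3.4833 slope [535.43 200.46 144.92] F [ 0.1   0.56 -0.34] 87.71549794030004 0.0 q [-0.48  0.41  1.82  0.73  1.27 -2.23]
```

View pics/w2.png

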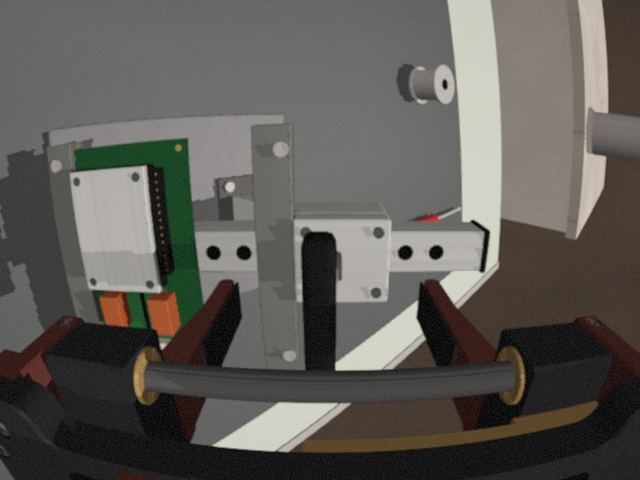

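The bar, at column ≈320, is between the fingers and about 3 mm downhill of their middle. Shift 3 mm and close.

servo_tool([
  [[-0.0004, -0.0022, -0.002], [0, 0, 0], 1],
  [[0, 0, 0], [0, 0, 0], -1],
  [[0, 0, 0], [0, 0, 0], -1],
  [[0, 0, 0], [0, 0, 0], -1],
  [[0, 0, 0], [0, 0, 0], -1],
  [[0, 0, 0], [0, 0, 0], -1],
  [[0, 0, 0], [0, 0, 0], -1],
  [[0, 0, 0], [0, 0, 0], -1],
])

```text
t: 4.2
ee_pos: [536.8, -49.1, 239.1]
orientation: [0.259, 2.863, 1.098]
ft_force: [-0.6, 0.2, 0.2]
width: 44.5
grasp_force: 0.0
```

servo_tool([
  [[0, 0, 0], [0, 0, 0], -1],
  [[0, 0, 0], [0, 0, 0], -1],
  [[0, 0, 0], [0, 0, 0], -1],
  [[0, 0, 0], [0, 0, 0], -1],
  [[0, 0, 0], [0, 0, 0], -1],
  [[0, 0, 0], [0, 0, 0], -1],
  [[0, 0, 0], [0, 0, 0], -1],
  [[0, 0, 0], [0, 0, 0], -1],
])

```text
t: 4.87
ee_pos: [536.7, -49.4, 238.7]
orientation: [0.259, 2.864, 1.097]
ft_force: [-0.3, -3.8, -2.7]
width: 13.7
grasp_force: 30.0
```

```bash
python3 -c "
from h import *
st()"
```

```text
4.8667 slope [535.84 196.88 145.85] F [ 0.43 -4.65  0.49] 13.738857115789076 29.999570846557617 q [-0.49  0.41  1.82  0.73  1.27 -2.24]
```

servo_tool([
  [[-0.0002, -0.0013, 0.0015], [0, 0, 0], -1],
  [[-0.0003, -0.0013, 0.0015], [0, 0, 0], -1],
  [[0, 0, 0], [0, 0, 0], -1],
  [[0, 0, 0], [0, 0, 0], -1],
  [[0, 0, 0], [0, 0, 0], -1],
  [[0, 0, 0], [0, 0, 0], -1],
  [[0, 0, 0], [0, 0, 0], -1],
  [[0, 0, 0], [0, 0, 0], -1],
])

```text
t: 5.53
ee_pos: [536.2, -51.7, 241.9]
orientation: [0.259, 2.864, 1.098]
ft_force: [3.5, -0.3, -13.0]
width: 13.8
grasp_force: 30.0
```

```bash
python3 -c "
from h import *
st()"
```

```text
5.5333 slope [535.74 197.22 149.72] F [ 3.56 -8.49 -9.86] 13.80688345581066 29.998263716697693 q [-0.49  0.41  1.82  0.73  1.28 -2.23]
```

servo_tool([
  [[-0.0007, -0.0037, -0.0033], [0, 0, 0], -1],
  [[-0.0007, -0.0037, -0.0033], [0, 0, 0], -1],
  [[-0.0007, -0.0036, -0.0034], [0, 0, 0], -1],
  [[-0.0006, -0.0036, -0.0034], [0, 0, 0], -1],
  [[-0.0007, -0.0037, -0.0033], [0, 0, 0], -1],
  [[-0.0007, -0.0037, -0.0033], [0, 0, 0], -1],
  [[-0.0007, -0.0036, -0.0034], [0, 0, 0], -1],
  [[-0.0006, -0.0036, -0.0034], [0, 0, 0], -1],
])

```text
t: 6.2
ee_pos: [531.2, -79.5, 216.6]
orientation: [0.257, 2.861, 1.104]
ft_force: [3.6, 7.4, -5.3]
width: 13.8
grasp_force: 30.0
```

```bash
python3 -c "
from h import *
st()"
```

```text
6.2 slope [535.93 159.32 149.86] F [ 2.27  2.35 -9.18] 13.768389902213908 29.997996389865875 q [-0.54  0.46  1.81  0.72  1.27 -2.3 ]
```

servo_tool([
  [[-0.0005, -0.0028, -0.0025], [0, 0, 0], -1],
  [[-0.0005, -0.0027, -0.0025], [0, 0, 0], -1],
  [[-0.0005, -0.0028, -0.0025], [0, 0, 0], -1],
  [[-0.0005, -0.0027, -0.0025], [0, 0, 0], -1],
  [[0, 0, 0], [0, 0, 0], -1],
  [[0, 0, 0], [0, 0, 0], -1],
  [[0, 0, 0], [0, 0, 0], -1],
  [[0, 0, 0], [0, 0, 0], -1],
])

```text
t: 6.87
ee_pos: [529.2, -90.8, 206.1]
orientation: [0.258, 2.862, 1.102]
ft_force: [3.5, 5.4, -7.0]
width: 13.9
grasp_force: 30.0
```

```bash
python3 -c "
from h import *
st();d=grab('wrist');cv2.imwrite('pics/w3.png',d['color'])"
```

```text
6.8667 slope [536.01 143.77 149.85] F [ 2.43 -0.24 -9.18] 13.856678751940528 29.997602105140686 q [-0.56  0.48  1.81  0.71  1.27 -2.32]
```

View pics/w3.png

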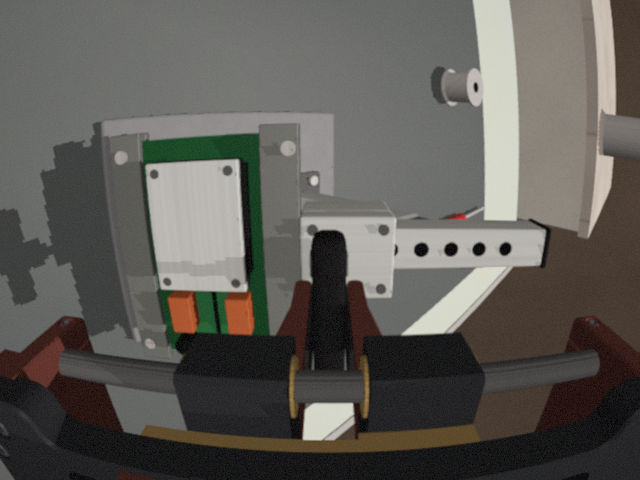

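The jaw's groove is over the board's upper edge. TCP is at U=143.8, so go 1.7 mm further and lower the plunger 6 mm while holding it.

servo_tool([
  [[-0.0002, -0.0012, -0.0011], [0, 0, 0], -1],
  [[0, 0, 0], [0, 0, 0], -1],
  [[0, 0, 0], [0, 0, 0], -1],
  [[0.0002, 0.0013, -0.0015], [0, 0, 0], -1],
  [[0.0003, 0.0013, -0.0015], [0, 0, 0], -1],
  [[0.0002, 0.0013, -0.0015], [0, 0, 0], -1],
  [[0, 0, 0], [0, 0, 0], -1],
  [[0, 0, 0], [0, 0, 0], -1],
])

```text
t: 7.58
ee_pos: [529.8, -87.9, 201.0]
orientation: [0.257, 2.861, 1.103]
ft_force: [2.3, 5.5, -4.6]
width: 13.7
grasp_force: 30.0
```

```bash
python3 -c "
from h import *
st()"
```

```text
7.5833 slope [536.07 142.51 144.02] F [ 1.24  1.24 -7.36] 13.733526684477239 29.998128712177277 q [-0.56  0.48  1.81  0.72  1.26 -2.32]
```

The pin is entering the hole: the bar is lower than when it stood on the tube, and the spring force is falling. Keep lowering.

servo_tool([
  [[0.0002, 0.0013, -0.0015], [0, 0, 0], -1],
  [[0.0003, 0.0013, -0.0015], [0, 0, 0], -1],
  [[0.0002, 0.0013, -0.0015], [0, 0, 0], -1],
  [[0.0003, 0.0013, -0.0015], [0, 0, 0], -1],
  [[0, 0, 0], [0, 0, 0], -1],
  [[0, 0, 0], [0, 0, 0], -1],
  [[0, 0, 0], [0, 0, 0], -1],
  [[0, 0, 0], [0, 0, 0], -1],
])

```text
t: 8.25
ee_pos: [530.5, -84.2, 194.4]
orientation: [0.258, 2.862, 1.099]
ft_force: [-2.1, -1.1, 3.8]
width: 13.7
grasp_force: 30.0
```

```bash
python3 -c "
from h import *
st()"
```

```text
8.25 slope [536.19 140.88 136.59] F [-1.82  1.4   3.79] 13.704331941786663 30.00048279762268 q [-0.55  0.49  1.82  0.72  1.24 -2.33]
```

Plunger bottomed out. Open and withdraw along the axis.

servo_tool([
  [[0, 0, 0], [0, 0, 0], 1],
  [[0, 0, 0], [0, 0, 0], 1],
  [[0, 0, 0], [0, 0, 0], 1],
  [[0, 0, 0], [0, 0, 0], 1],
  [[-0.001, -0.0053, 0.006], [0, 0, 0], 1],
  [[-0.0018, -0.01, 0.011], [0, 0, 0], 1],
  [[-0.0018, -0.01, 0.011], [0, 0, 0], 1],
  [[-0.0018, -0.01, 0.011], [0, 0, 0], 1],
])

```text
t: 8.92
ee_pos: [523.9, -120.0, 233.4]
orientation: [0.258, 2.864, 1.098]
ft_force: [-0.0, 0.5, -0.0]
width: 63.6
grasp_force: 0.0
```

servo_tool([
  [[-0.0018, -0.01, 0.011], [0, 0, 0], 1],
  [[-0.0018, -0.01, 0.011], [0, 0, 0], 1],
  [[-0.0018, -0.01, 0.011], [0, 0, 0], 1],
  [[-0.003, -0.016, 0.018], [0, 0, 0], -1],
  [[-0.003, -0.016, 0.018], [0, 0, 0], -1],
  [[0, 0, 0], [0, 0, 0], -1],
  [[0, 0, 0], [0, 0, 0], -1],
  [[0, 0, 0], [0, 0, 0], -1],
])

```text
t: 9.58
ee_pos: [512.2, -180.9, 301.1]
orientation: [0.259, 2.864, 1.099]
ft_force: [0.2, -0.1, -0.1]
width: 57.0
grasp_force: 0.0
```

```bash
python3 -c "
from h import *
st();d=grab('wrist');cv2.imwrite('pics/w4.png',d['color'])"
```

```text
9.5833 slope [535.33 139.33 281.63] F [ 0.18 -0.08 -0.06] 56.97843424752927 0.0 q [-0.7   0.4   1.66  0.62  1.51 -2.27]
```

View pics/w4.png

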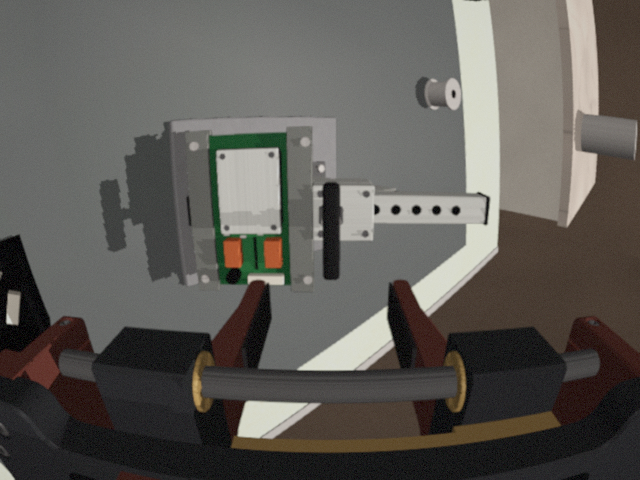

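The jaw bar at columns 287–313 covers the board's edge, the T-bar is at columns 324–339, and the module top is at (217–281, 149–235). Measure them all.

Run:
```python
from h import *
np.set_printoptions(precision=1,suppress=True,linewidth=200)
d=pickle.load(open('wrist.pkl','rb')); W=wworld(d)@S.T
def box(n,u0,u1,v0,v1):
    Q=W[v0:v1,u0:u1].reshape(-1,3); Q=Q[abs(Q[:,2]-np.median(Q[:,2]))<8]
    print(n,len(Q),np.median(Q,0))
box('tbar',327,337,190,270);box('module',222,278,155,230);box('board',212,222,238,245);box('board2',258,280,137,146);box('jawbar',292,308,150,260);box('tube',380,480,200,218)
for u in(397,416,437,456):box('hole',u-5,u+6,205,216)
for p in[(217,190),(281,190),(250,149),(250,235)]:print(W[p[1],p[0]])
```

```text
tbar 794 [532.  141.3 163.9]
module 4179 [511.5  66.1 109.5]
board 68 [567.3  21.1  80.8]
board2 198 [465.9  80.4  80. ]
jawbar 1750 [527.7 110.6  88.1]
tube 1792 [534.4 245.2  70.9]
hole 121 [536.7 210.2  71.2]
hole 121 [536.3 230.4  71.2]
hole 121 [536.  253.4  71.3]
hole 120 [535.5 274.9  70.9]
[513.7  25.6  80.9]
[513.6  92.8  87.5]
[471.7  68.  109.8]
[561.2  58.1  81.3]
```

Plunger ≈0 and jaw ≈0, so it is locked. The module top is at (X 511.5, U 66, N 109.5), about 5.5 mm proud. Move above it with the fingers shut, turning about the tool axis to give joint 6 some margin.

servo_tool([
  [[-0.0042, -0.0063, -0.0063], [0.71, 3.95, -4.45], -1],
  [[-0.0042, -0.0063, -0.0063], [0.71, 3.95, -4.45], -1],
  [[-0.0042, -0.0063, -0.0063], [0.71, 3.95, -4.45], -1],
  [[-0.0042, -0.0063, -0.0063], [0.71, 3.95, -4.45], -1],
  [[-0.0042, -0.0063, -0.0063], [0, 0, 0], -1],
  [[-0.0042, -0.0063, -0.0063], [0, 0, 0], -1],
  [[-0.0042, -0.0063, -0.0063], [0, 0, 0], -1],
  [[-0.0042, -0.0063, -0.0063], [0, 0, 0], -1],
])

```text
t: 10.3
ee_pos: [478.6, -231.9, 250.4]
orientation: [-0.839, -2.73, -1.088]
ft_force: [0.5, 0.5, 0.1]
width: 1.6
grasp_force: 0.0
```

servo_tool([
  [[0, 0, 0], [0, 0, 0], -1],
  [[0, 0, 0], [0, 0, 0], -1],
  [[0, 0, 0], [0, 0, 0], -1],
  [[0, 0, 0], [0, 0, 0], -1],
  [[0, 0, 0], [0, 0, 0], -1],
  [[0, 0, 0], [0, 0, 0], -1],
  [[0, 0, 0], [0, 0, 0], -1],
  [[0, 0, 0], [0, 0, 0], -1],
])

```text
t: 10.97
ee_pos: [479.1, -231.6, 251.4]
orientation: [-0.841, -2.729, -1.087]
ft_force: [-0.2, 0.2, 0.6]
width: 0.4
grasp_force: 0.0
```

```bash
python3 -c "
from h import *
st();o=sensors.get_obs();print(S@R.from_rotvec(o['orientation']).as_matrix())"
```

```text
10.9667 slope [512.1   64.55 282.15] F [-0.27  0.52  0.37] 0.40496613134473747 0.0 q [-0.8   0.48  1.68  0.58  1.49 -1.97]
[[-0.91  0.4  -0.  ]
 [ 0.4   0.92 -0.  ]
 [-0.   -0.   -1.  ]]
```

servo_tool([
  [[0.0012, 0.0066, -0.0074], [0, 0, 0], -1],
  [[0.0012, 0.0066, -0.0074], [0, 0, 0], -1],
  [[0.0012, 0.0066, -0.0074], [0, 0, 0], -1],
  [[0.0012, 0.0066, -0.0074], [0, 0, 0], -1],
  [[0.0012, 0.0066, -0.0074], [0, 0, 0], -1],
  [[0.0012, 0.0066, -0.0074], [0, 0, 0], -1],
  [[0.0012, 0.0066, -0.0074], [0, 0, 0], -1],
  [[0.0012, 0.0066, -0.0074], [0, 0, 0], -1],
])

```text
t: 11.63
ee_pos: [488.7, -178.1, 191.2]
orientation: [-0.841, -2.729, -1.087]
ft_force: [0.0, -0.8, 0.3]
width: 0.6
grasp_force: 0.0
```

servo_tool([
  [[0.0012, 0.0066, -0.0074], [0, 0, 0], -1],
  [[0.0012, 0.0066, -0.0074], [0, 0, 0], -1],
  [[0.0012, 0.0066, -0.0074], [0, 0, 0], -1],
  [[0.0012, 0.0066, -0.0074], [0, 0, 0], -1],
  [[0.0012, 0.0066, -0.0074], [0, 0, 0], -1],
  [[0.0012, 0.0066, -0.0074], [0, 0, 0], -1],
  [[0.0012, 0.0066, -0.0074], [0, 0, 0], -1],
  [[0.0012, 0.0066, -0.0074], [0, 0, 0], -1],
])

```text
t: 12.3
ee_pos: [498.3, -125.5, 132.1]
orientation: [-0.842, -2.729, -1.087]
ft_force: [0.0, 0.4, 0.5]
width: 0.4
grasp_force: 0.0
```

```bash
python3 -c "
from h import *
st()"
```

```text
12.3 slope [512.18  64.72 121.44] F [-0.05  0.63  0.11] 0.367763594577177 0.0 q [-0.64  0.59  1.85  0.7   1.19 -2.05]
```

servo_tool([
  [[0.0002, 0.0013, -0.0015], [0, 0, 0], -1],
  [[0.0003, 0.0013, -0.0015], [0, 0, 0], -1],
  [[0.0002, 0.0013, -0.0015], [0, 0, 0], -1],
  [[0.0002, 0.0013, -0.0015], [0, 0, 0], -1],
  [[0.0003, 0.0013, -0.0015], [0, 0, 0], -1],
  [[0.0002, 0.0013, -0.0015], [0, 0, 0], -1],
  [[0.0002, 0.0013, -0.0015], [0, 0, 0], -1],
  [[0.0003, 0.0013, -0.0015], [0, 0, 0], -1],
])

```text
t: 12.97
ee_pos: [500.2, -116.2, 121.4]
orientation: [-0.841, -2.73, -1.087]
ft_force: [-3.4, -4.3, 6.7]
width: 0.4
grasp_force: 4.3
```

```bash
python3 -c "
from h import *
st()"
```

```text
12.9667 slope [512.4   64.51 107.12] F [-2.55  0.9   8.14] 0.3804879496443858 4.2900926736183465 q [-0.63  0.6   1.86  0.72  1.16 -2.06]
```

Contact, at about 8 N. Press on until the force rises at the seat.

servo_tool([
  [[0.0001, 0.0007, -0.0007], [0, 0, 0], -1],
  [[0.0001, 0.0007, -0.0007], [0, 0, 0], -1],
  [[0.0001, 0.0006, -0.0007], [0, 0, 0], -1],
  [[0.0001, 0.0007, -0.0008], [0, 0, 0], -1],
  [[0, 0, 0], [0, 0, 0], -1],
  [[0, 0, 0], [0, 0, 0], -1],
  [[0, 0, 0], [0, 0, 0], -1],
  [[0, 0, 0], [0, 0, 0], -1],
])

```text
t: 13.63
ee_pos: [500.6, -114.5, 119.5]
orientation: [-0.841, -2.731, -1.087]
ft_force: [-7.8, -11.1, 15.6]
width: 0.3
grasp_force: 9.9
```

```bash
python3 -c "
from h import *
st()"
```

```text
13.6333 slope [512.46  64.52 104.57] F [-5.68  1.29 19.75] 0.34049084366640436 9.861813839524984 q [-0.62  0.6   1.86  0.72  1.16 -2.06]
```

servo_tool([
  [[0.0001, 0.0005, -0.0005], [0, 0, 0], -1],
  [[0, 0, 0], [0, 0, 0], -1],
  [[0, 0, 0], [0, 0, 0], -1],
  [[0, 0, 0], [0, 0, 0], -1],
  [[0, 0, 0], [0, 0, 0], -1],
  [[0, 0, 0], [0, 0, 0], -1],
  [[0, 0, 0], [0, 0, 0], -1],
  [[0, 0, 0], [0, 0, 0], -1],
])

```text
t: 14.3
ee_pos: [500.7, -114.5, 119.5]
orientation: [-0.84, -2.732, -1.087]
ft_force: [-11.3, -14.3, 20.4]
width: 0.5
grasp_force: 13.0
```

```bash
python3 -c "
from h import *
st()"
```

```text
14.3 slope [512.52  64.53 104.52] F [-8.57  1.75 25.91] 0.5328178115884298 12.99332382157445 q [-0.62  0.6   1.86  0.72  1.16 -2.06]
```

Force rose to 26 N with no further travel, so the module is seated. Withdraw and verify.

servo_tool([
  [[-0.0005, -0.0026, 0.003], [0, 0, 0], -1],
  [[-0.0012, -0.0066, 0.0074], [0, 0, 0], -1],
  [[-0.0012, -0.0066, 0.0074], [0, 0, 0], -1],
  [[-0.0012, -0.0066, 0.0074], [0, 0, 0], -1],
  [[-0.0024, -0.0132, 0.0148], [0, 0, 0], -1],
  [[-0.0024, -0.0132, 0.0148], [0, 0, 0], -1],
  [[-0.0024, -0.0132, 0.0148], [0, 0, 0], -1],
  [[-0.0024, -0.0132, 0.0148], [0, 0, 0], -1],
])

```text
t: 14.97
ee_pos: [486.7, -188.7, 203.0]
orientation: [-0.842, -2.729, -1.087]
ft_force: [-0.1, -0.3, -0.4]
width: 0.6
grasp_force: 0.0
```

servo_tool([
  [[-0.0024, -0.0132, 0.0148], [0, 0, 0], -1],
  [[-0.0024, -0.0132, 0.0148], [0, 0, 0], -1],
  [[-0.0024, -0.0132, 0.0148], [0, 0, 0], -1],
  [[0, 0, 0], [0, 0, 0], -1],
  [[0, 0, 0], [0, 0, 0], -1],
  [[0, 0, 0], [0, 0, 0], -1],
  [[0, 0, 0], [0, 0, 0], -1],
  [[0, 0, 0], [0, 0, 0], -1],
])

```text
t: 15.63
ee_pos: [479.4, -226.3, 245.5]
orientation: [-0.841, -2.727, -1.088]
ft_force: [1.0, 0.1, -0.6]
width: 0.8
grasp_force: 0.0
```

```bash
python3 -c "
from h import *
st();d=grab('wrist');cv2.imwrite('pics/w5.png',d['color'])"
```

```text
15.6333 slope [511.47  64.46 274.22] F [ 1.01 -0.19 -0.61] 0.7710856483583961 0.0 q [-0.79  0.48  1.69  0.58  1.47 -1.97]
```

View pics/w5.png

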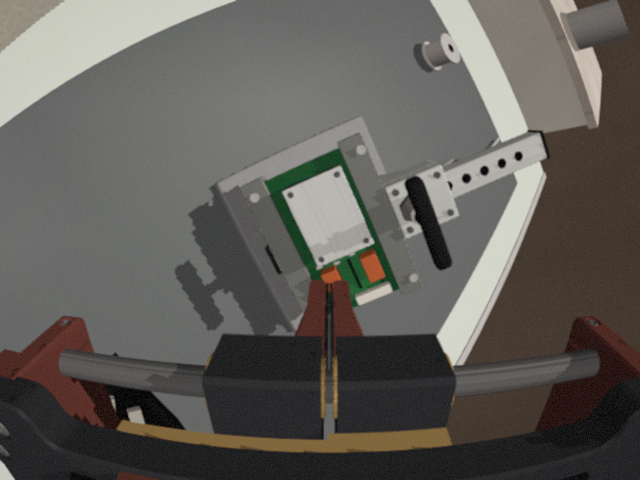

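The module is at (330,215) on the board, the jaw is over the board's edge, and the T-bar is at (430,222). Check the heights.

Run:
```python
from h import *
np.set_printoptions(precision=1,suppress=True)
d=pickle.load(open('wrist.pkl','rb')); W=wworld(d)@S.T
def box(n,u0,u1,v0,v1): print(n,np.median(W[v0:v1,u0:u1].reshape(-1,3),0))
box('mod',310,345,195,235);box('bar',425,433,208,232);box('tube',476,490,155,162);box('board',310,330,160,165);box('board',276,284,205,215)
```

```text
mod [507.9  64.4 104.2]
bar [530.  140.6 163.8]
tube [523.2 233.5  70.4]
board [462.8  76.3  80. ]
board [488.9  21.3  80.5]
```

Module top is at 104.2, its seated height of 27 mm off the board's underside, and the bar is at 163.8, so the pin is fully down. Handing in.

```bash
python3 -c "
from workcell import close_job
print(close_job())"
```

```text
the job is handed in; nothing more can be done
None
```

I locked the upper jaw over the board's edge with the plunger fully down, then pressed the power module home. The final wrist-camera measurements agree. I handed the job in at about 16 s, but the hand-in returned no verdict.

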